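Wind the length stop to the mark and shut its flap

TASK

Wind the three-pin handwheel of the length stop until the carriage's pointer stands tip to tip with the pointer of the grey rider on the rear bar. Then press the carriage's hinged flap down until its catch snaps and holds it shut, with the pointers still in line. Do not knock over or shove aside the glue bottle.

Things in the scene. Friction and masses are not known exactly. Their poses are not given: they have to be found in the camera images.
- bench: Length-stop bench, fixed: plywood base 270 x 560 x 12 mm; along its y an aluminium beam (x 0 to 60 mm, z 92 to 117 mm in the bench frame) bridges two end posts, and behind it a parallel rear bar (x 80 to 125 mm, same heights, ruler ticks). Origin under its middle; x points away from the robot (small yaw), y to the robot's left. A loose screwdriver lies on the base near x -100, y +150 mm.
- wheel_axis (a point): Point on the handwheel's vertical axis at the height of the pin tops; at (-45, -130, 89) mm in the bench frame. The front of the wheel (towards the robot) is open from above; its rear runs under the beam, which starts 45 mm behind the axis: there the pins pass beneath it and must be let go, and one takes the next pin.
- handwheel (a joint): Its turn (rad), growing anticlockwise seen from above; starts at 0 to 2.1. Steel rim of 160 mm diameter, top 42 mm above the table, three spokes; on the rim three upright black pins, 20 mm thick, 80 mm from the axis, 120 degrees apart, tops at 89 mm. A turn anticlockwise moves the carriage 120 mm along the bench's +y. It stays where it is left; 2 to 4 N at a pin turns it.
- pin0 (a point): Centre of the top of the first handwheel pin (89 mm above the table).
- pin1 (a point): Same for the second pin, 120 degrees anticlockwise of the first.
- pin2 (a point): Same for the third pin.
- carriage_pointer (a point): Tip of the carriage's steel pointer (3 mm thick, 90-degree point) at its rear, 126 mm above the table. Carriage: grey block on the beam, 80 mm long, 66 mm wide, 117 to 146 mm high, moved along the bench's y by the handwheel only. It starts at bench y 0 to 40 mm, on the -y side of the rider.
- rider: Grey saddle 66 mm long with a black knob (top 24 mm above the origin), fixed on the rear bar at bench y 90 to 150 mm, with a steel pointer towards the carriage. Axes parallel to the bench's; origin on top of the rear bar, at its middle.
- rider_pointer (a point): Tip of the rider's pointer, 126.5 mm above the table, 21 mm before the rider's origin. When set, the two tips face each other straight across the bench at the same bench y.
- flap (a joint): Opening angle of the carriage's aluminium flap (rad): 0 shut, starts at 0.6 to 1.0. 88 mm long, 70 mm wide, 6 mm thick, hinged along the bench's y at the rear of the carriage top, free edge raised towards the robot. A weak spring lifts it; in the last 0.15 rad a spring catch snaps over it at about 5 N pressed near the free edge and holds it at 0. Unlatched, it springs up again.
- flap_hinge (a point): Middle of the flap's hinge line, on the carriage, 148.5 mm above the table.
- flap_edge (a point): Middle of the flap's free edge, upper side, 88 mm from the hinge; 154.5 mm above the table when shut.
- glue: White glue bottle, 66 mm in diameter and 170 mm tall, standing on the table near the handwheel's side of the bench. Origin under its centre.
Not all that is in view belongs to the job. Leave any pink or red look-alike of the glue alone.

How it is judged (in metres and radians):
On the way, in this order (a step that is already met when the one before it is completed fails the run):
1. the pointers are in line (within 5 mm along the bench), the wheel is still and the flap is still up (y of carriage_pointer in the frame of rider between -0.005 and 0.005 m and velocity of joint handwheel between -0.1 and 0.1 rad/s and value of joint flap above 0.15 rad), for 0.2 s.
2. the flap is pressed shut (value of joint flap below 0.05 rad), for 0.2 s.
At the end, for the whole second after the job is handed in: The pointer tips of carriage and rider are in line within 5 mm along the bench, the handwheel is still, the flap is held shut by its catch (under 0.05 rad) and the glue bottle stands upright (y of carriage_pointer in the frame of rider between -0.005 and 0.005 m and velocity of joint handwheel between -0.1 and 0.1 rad/s and value of joint flap below 0.05 rad and angle between glue's own z axis and vertical below 0.2 rad); the robot touches nothing.
It fails at once if the glue bottle is knocked over or shoved more than 40 mm (angle between glue's own z axis and vertical above 0.5 rad or distance of glue from where it was at the start of the episode above 0.04 m).
It also fails if it takes over 54 s, if anything falls off the work surface, if the arm or the gripper's body presses on something with over 40 N, if the wrist force passes 120 N, or if a joint passes its speed limit or range.

ROBOT

A 6-joint arm with a two-finger parallel gripper is mounted at the origin on the work surface. World frame = base frame: x ahead of the robot, y to its left, z up, the work surface at z = 0. Lengths are in mm, angles in rad, forces in N, time in s.
With the tool pointing down it reaches from about 200 to 875 mm from the base axis. Payload 3.4 kg.
Tool frame: the origin (TCP) lies midway between the tips of the shut fingers; the grasp point (between the pads) lies 19 mm behind it; z points along the fingers, y is the line along which they close (so a half turn about z gives the same grasp; the last joint's range is limited). The gripper opens to 94 mm and grips with 3 to 60 N. Pads are 16 mm wide; open, the fingers measure 119 mm over their backs; the gripper's body (75 mm by 177 mm) begins 78 mm behind the grasp point.
Start: joints at [-1.334, 0.276, 1.505, -0, 1.361, -0.121], TCP at [201.375, -538.622, 205.493] pointing down, gripper open.
Joint ranges: [-2.89, 2.89], [-0.75, 2.08], [0.22, 2.7], [-1.18, 4.32], [0.11, 2.71], [-2.7, 2.7]. Speed limits (rad/s): [2.57, 2.57, 3.14, 3.14, 3.14, 3.14].

INTERFACE

Orientations are given as a unit quaternion [x, y, z, w].
In Python, from plant import bot, fingers, cams, telemetry gives the robot as it stands. Calls block until the motion is done:
- bot.goto(position, orientation): joint-space move of the TCP to a pose.
- bot.line_to(position, v=150, rotation=None): straight line of the TCP; rotation=None keeps the orientation; v is the mean speed in mm/s.
- bot.set_joints(angles): joint-space move.
- fingers.gripper_to(opening): opening from 0.0 (shut) to 1.0 (fully open); the grip force is fixed at half the most; returns when the fingers have stopped.
- bot.hold(seconds).
- bot.inverse_kinematics(position, orientation): joint angles nearest the present ones, or None.
- cams.get_image(name): name is "scene" or "side" or "wrist"; returns the picture (384x512x3 uint8, blue, green, red); there is no depth.
- cams.calibration(name): a dict with "fovy" (degrees; the focal length in pixels is half the picture's height over the tangent of half this angle, whatever the lens; pixels are square), "cx", "cy" (the principal point, pixels), "dist" ([k1, k2, p1, p2, k3] as OpenCV has them; the pictures are not rectified), "rvec" (rotation vector, rad) and "tvec" (3), from world to camera coordinates, as OpenCV has them; the wrist camera has in their place "mount" (4x4, takes a point from camera to tool coordinates, whose origin is the TCP and whose axes are the flange's). Camera axes: x right, y down, z forward; pixel columns grow to the right and rows downward; lengths in mm; the calibration is good to about 2 mm. A picture is of the moment at which its call begins: read the wrist's pose just before it. calibration takes no time and is no camera call.
A pose or a line that the arm cannot do raises bot.Unreachable and nothing moves.
- bot.sign_off(): hands the job in; it is judged then, once.
Readings, each from a call of its own:
- telemetry.read_t(): time.
- telemetry.read_joints(): joint angles.
- telemetry.read_dq(): joint speeds.
- telemetry.read_joint_efforts(): joint torques, N m.
- telemetry.read_tcp_pos(): TCP position.
- telemetry.read_tcp_rot(): TCP orientation.
- telemetry.read_wrist_force(): force on the tool from outside, world axes, zero at the start.
- telemetry.read_torque(): the same for the moment, N m.
- telemetry.read_gripper_width(): opening from 0.0 (shut) to 1.0 (fully open).
- telemetry.read_gripper_force(): force on a finger pad.
Only numpy, scipy, OpenCV 4.12 (cv2) and the standard library are available. Lean on these libraries where they do the work, as an engineer would, in place of code of your own. Each camera call takes 0.05 s, during which the arm holds its last target. There are 200 camera calls.

## Working session

There is one attempt and no reset: what is moved stays moved. The work goes in short steps, each a Python script; the robot and the scene stay as the last script left them, time stands still between calls to the robot, and variables do not carry over. Pictures are saved under pics/ and viewed, at most 10 in all, crops included, and the job is handed in when it is done.

```bash
ls; mkdir -p pics
python3 - <<'E'
from plant import bot, fingers, cams, telemetry
import cv2,numpy as np
for n in("scene","side"):
    cv2.imwrite(f"pics/{n}0.png",cams.get_image(n)); print(n,cams.calibration(n))
print(cams.calibration("wrist"),telemetry.read_tcp_rot(),telemetry.read_t())
E
```

```text
pics
scene {'fovy': 45.29059441462899, 'cx': 256.6100480362414, 'cy': 188.30203101026487, 'dist': array([-0.07944768,  0.        ,  0.        ,  0.        ,  0.        ]), 'rvec': array([ 2.10580176,  1.61069446, -0.44474032]), 'tvec': array([ 1.50563563e+00, -4.59360697e+02,  1.53655153e+03])}
side {'fovy': 44.14958806200622, 'cx': 260.4554498844024, 'cy': 188.9651082499656, 'dist': array([-0.19284523,  0.        ,  0.        ,  0.        ,  0.        ]), 'rvec': array([2.24126672, 0.01427531, 0.02209113]), 'tvec': array([-579.52443477,  -27.94334754, 1497.83789357])}
{'fovy': 64.8035924910033, 'cx': 257.5838332553506, 'cy': 194.342878168574, 'dist': array([-0.03518345,  0.        ,  0.        ,  0.        ,  0.        ]), 'mount': array([[ 8.27940029e-04, -9.74294284e-01, -2.25277523e-01,
         6.47691077e+01],
       [ 9.99999597e-01,  8.84770794e-04, -1.51313061e-04,
        -3.69077479e-01],
       [ 3.46742424e-04, -2.25277307e-01,  9.74294624e-01,
        -1.79718906e+02],
       [ 0.00000000e+00,  0.00000000e+00,  0.00000000e+00,
         1.00000000e+00]])} [ 9.84037463e-01  1.77959713e-01 -5.16576518e-05 -7.80767423e-04] 0.1
```

View pics/scene0.png

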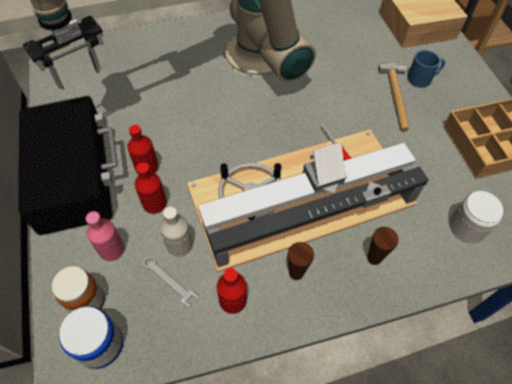

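View pics/side0.png

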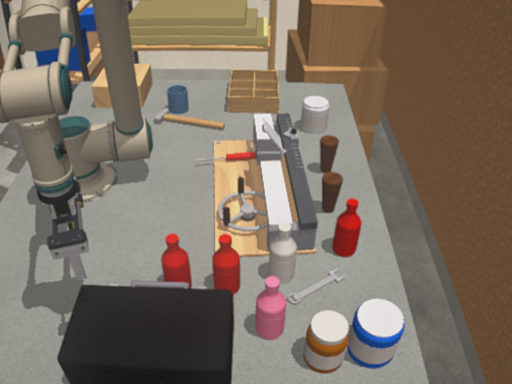

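The scene shows the bench at its centre. The wheel hub is near (248,183), with pins at (223,170) and (277,170). The flap is at (328,165), the rider at (375,190) and the white glue bottle at (176,235). In the side view the pins are at (240,185) and (226,215), the carriage at (270,140), the rider knob at (292,132) and the glue at (283,255). 

Possible mix-ups:
- **Bottles:** the red ones at scene (141,150), (150,188) and (232,290) and the pink one at (104,238) are decoys. The white one is the glue.
- **Knob:** the rider knob at (375,190) could be confused with the brown cups at (300,260) and (381,245).

```bash
cat > h.py <<'E'
from plant import bot, fingers, cams, telemetry
import cv2,numpy as np
from scipy.spatial.transform import Rotation as R
from scipy.optimize import least_squares
def cam(n,tcp=None,rot=None):
    c=cams.calibration(n); f=192/np.tan(np.radians(c['fovy']/2))
    K=np.array([[f,0,c['cx']],[0,f,c['cy']],[0,0,1.]])
    if n=='wrist':
        T=np.eye(4);T[:3,:3]=R.from_quat(rot).as_matrix();T[:3,3]=tcp
        M=np.linalg.inv(T@c['mount']); rv=cv2.Rodrigues(M[:3,:3])[0];tv=M[:3,3]
    else: rv,tv=c['rvec'],c['tvec']
    return K,c['dist'],np.array(rv,float).reshape(3),np.array(tv,float)
def proj(C,P):
    K,d,r,t=C; return cv2.projectPoints(np.float64(P).reshape(-1,1,3),r,t,K,d)[0].reshape(-1,2)
def ray(C,uv):
    K,d,r,t=C; p=cv2.undistortPoints(np.float64(uv).reshape(1,1,2),K,d).ravel()
    M=cv2.Rodrigues(r)[0]; return -M.T@t, M.T@np.r_[p,1]
def onz(C,uv,z):
    o,v=ray(C,uv); return o+v*(z-o[2])/v[2]
def tri(*obs):
    A=0;b=0
    for C,uv in obs:
        o,v=ray(C,uv);v=v/np.linalg.norm(v);Q=np.eye(3)-np.outer(v,v);A=A+Q;b=b+Q@o
    return np.linalg.solve(A,b)
def B(x,y,yaw,p):
    c,s=np.cos(yaw),np.sin(yaw);p=np.atleast_2d(np.float64(p));return np.c_[x+c*p[:,0]-s*p[:,1],y+s*p[:,0]+c*p[:,1],p[:,2]]
def shot(name,n='wrist'):
    tcp,rot=np.array(telemetry.read_tcp_pos()),np.array(telemetry.read_tcp_rot())
    im=cams.get_image(n);cv2.imwrite(f'pics/{name}.png',im);np.savez(f'pics/{name}.npz',tcp=tcp,rot=rot);return im
def wcam(name):
    d=np.load(f'pics/{name}.npz');return cam('wrist',d['tcp'],d['rot'])
def down(a): # tool down, tool x axis at yaw a
    return (R.from_euler('z',a)*R.from_euler('x',np.pi)).as_quat()
E
python3 - <<'E'
from h import *
S,D=cam('scene'),cam('side')
P=[(-135,-280,12),(-135,280,12),(135,-280,12),(135,280,12)]
us=[(189,184),(367,131),(222,262),(415,205)]
f=lambda q:(proj(S,B(*q,P))-us).ravel()
r=least_squares(f,[500,0,0],x_scale=[100,100,.1]);q=r.x;print(q,f(q).round(1))
print('side corners',proj(D,B(*q,P)).round(0).tolist())
print('axis',B(*q,(-45,-130,89)),'side px',proj(D,B(*q,(-45,-130,40))))
print('pins',tri((S,(224,165)),(D,(240,179))),tri((S,(278,166)),(D,(240,179))),tri((S,(224,165)),(D,(226,210))))
print('glue',onz(S,(178,253),0),onz(D,(283,278),0))
print('knob',tri((S,(375,187)),(D,(292,130))))
t=(telemetry.read_tcp_rot());print(R.from_quat(t).as_matrix().round(2))
E
```

```text
[ 5.69193573e+02 -3.22242320e+01  8.07437705e-02] [-1.5 -3.6  4.1 -3.4 -4.4  6.6  2.8 -3.2]
side corners [[214.0, 254.0], [214.0, 139.0], [315.0, 250.0], [289.0, 138.0]]
axis [[ 534.82547123 -165.43021387   89.        ]] side px [[244.88025027 207.6150924 ]]
pins [ 533.68939657 -228.75677099  178.92714823] [519.26465426 -88.82025109  82.77390309] [ 484.1182697  -224.38233813   82.75144443]
glue [ 655.61568913 -386.14578627    0.        ] [ 638.15708231 -391.67592553    0.        ]
knob [675.94665236 101.67311322 139.40913151]
[[ 0.94  0.35 -0.  ]
 [ 0.35 -0.94  0.  ]
 [ 0.   -0.   -1.  ]]
```

```bash
python3 - <<'E'
from h import *
for nm,p in(('w1',(600,-110,330)),('w2',(620,50,330))):
    try: bot.goto(p,down(0.08))
    except bot.Unreachable as e: print('unr',p,e);continue
    bot.hold(0.2); shot(nm)
print(telemetry.read_t(),telemetry.read_joints())
im=[cv2.imread(f'pics/{n}.png') for n in('w1','w2')]
E
ls pics
```

```text
3.425 [-3.39247506e-02  3.11392880e-01  1.15418840e+00 -4.78018155e-04
  1.67595591e+00  1.45924684e+00]
scene0.png
side0.png
w1.npz
w1.png
w2.npz
w2.png
```

View pics/w1.png

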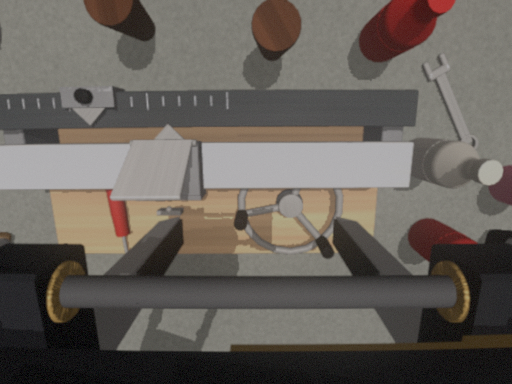

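View pics/w2.png

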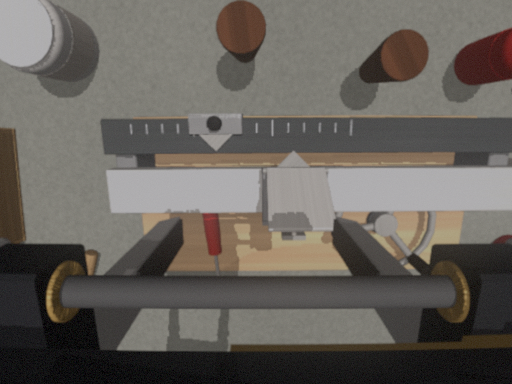

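w1 shows the rider tip at about (89,125), the carriage tip at (168,124), the hub at (290,205) and pins at (241,219) and (325,245). w2 shows the rider tip at (216,151), the carriage tip at (293,151) and a pin near (422,262). The beam looks horizontal, so the yaw is about 0.08.

Run:
```python
from h import *
a=cv2.imread('pics/w1.png');b=cv2.imread('pics/w2.png')
c1=cv2.resize(a[160:270,205:355],None,fx=4,fy=4,interpolation=cv2.INTER_CUBIC)
c2=np.hstack([cv2.resize(a[105:145,70:190],None,fx=3.2,fy=3.2),cv2.resize(b[130:170,200:310],None,fx=3.2,fy=3.2)])
c2=c2[:, :600] if c2.shape[1]>600 else c2
W=max(c1.shape[1],c2.shape[1]);o=np.zeros((c1.shape[0]+c2.shape[0],W,3),np.uint8)
o[:c1.shape[0],:c1.shape[1]]=c1;o[c1.shape[0]:,:c2.shape[1]]=c2
cv2.imwrite('pics/crop1.png',o);print(o.shape)
C1,C2=wcam('w1'),wcam('w2')
r=tri((C1,(89,125)),(C2,(216,151)));c=tri((C1,(168,124)),(C2,(293,151)))
print('rider',r,'carr',c)
for nm,uv,z in(('beamFR',(410,187),117),('beamBR',(411,143),117),('beamF0',(5,189),117),('baseFR',(376,253),12),('hub',(290,205),42)): print(nm,onz(C1,uv,z))
for nm,uv,z in(('beamFL',(111,213),117),('beamBL',(109,169),117),('beamFx',(500,210),117),('baseFR',(462,267),12)): print(nm,onz(C2,uv,z))
print('flap edge',tri((C1,(115,195)),(C2,(269,228))),tri((C1,(182,196)),(C2,(333,229))))
```

```text
(568, 600, 3)
rider [648.09588511 102.63080692 130.54919103] carr [655.74307262   6.11802252 124.67399102]
beamFR [ 599.88480758 -314.638328    117.        ]
beamBR [ 657.4138458  -304.88657635  117.        ]
beamF0 [553.66192144 231.14505434 117.        ]
baseFR [ 459.32573706 -332.92296295   12.        ]
hub [ 542.97888173 -166.86538775   42.        ]
beamFL [552.2463862  243.55157927 117.        ]
beamBL [612.78528233 244.34000042 117.        ]
beamFx [ 597.97679192 -289.42192521  117.        ]
baseFR [ 463.21242555 -338.05465861   12.        ]
flap edge [582.72413543  33.44001026 213.74301318] [585.81493795 -33.75946424 209.94610166]
```

View pics/crop1.png

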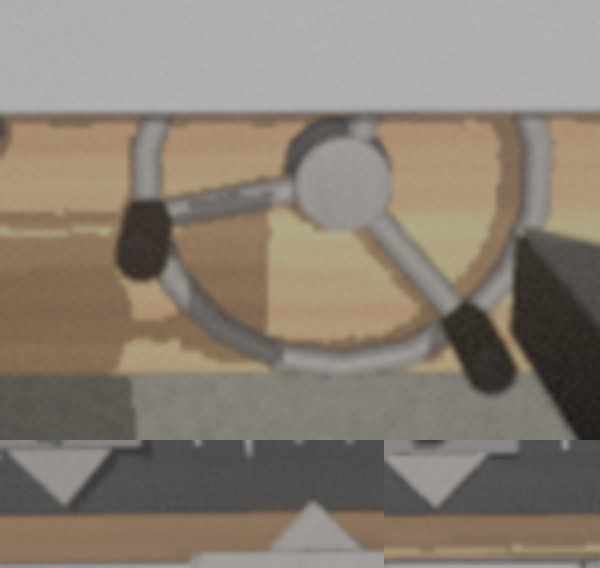

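The crop puts the pin tops at w1 (240.5,224) and (327.5,252), and the pointer tips at (90.3,125.3) for the rider and (167.8,123.8) for the carriage. The beam edges put the bench at about (576,-36) with yaw 0.085. I'll grasp the +y pin and wind it anticlockwise.

```bash
cat >> h.py <<'E'
YAW=0.085; BX,BY=576.,-36.
AX=B(BX,BY,YAW,(-45,-130,89))[0,:2]
def pose(th,z,r=80): # bench angle deg -> TCP position, orientation
    a=np.radians(th)+YAW
    return [AX[0]+r*np.cos(a),AX[1]+r*np.sin(a),z],down(YAW+0.7*np.radians(th-180))
def grab(th,op=0.5):
    p,o=pose(th,190); bot.goto(p,o); fingers.gripper_to(op)
    bot.line_to(pose(th,60)[0],v=150); fingers.gripper_to(0.0)
def wind(a,b,v=80,z=60):
    n=max(1,int(np.ceil(abs(b-a)/12)));fm=0
    for t in np.linspace(a,b,n+1)[1:]:
        p,o=pose(t,z); bot.line_to(p,v=v,rotation=o); fm=max(fm,np.linalg.norm(telemetry.read_wrist_force()))
    print('at',b,'fmax',round(fm,1),'w',telemetry.read_gripper_width(),'t',telemetry.read_t())
def let(th,op=0.5):
    fingers.gripper_to(op); bot.line_to(pose(th,190)[0],v=200)
def dy(c,r): # bench-y of carriage minus rider
    d=c-r; return -np.sin(YAW)*d[0]+np.cos(YAW)*d[1]
E
python3 - <<'E'
from h import *
C1,C2=wcam('w1'),wcam('w2')
print('axis',AX)
ths=[]
for uv in((240.5,224),(327.5,252)):
    p=onz(C1,uv,89)[:2]-AX; ths.append(np.degrees(np.arctan2(p[1],p[0])-YAW)%360);print(p,np.hypot(*p),ths[-1])
print('dy1',dy(onz(C1,(167.8,123.8),126),onz(C1,(90.3,125.3),126.5)),'dy2',dy(onz(C2,(293.3,151),126),onz(C2,(216.2,151),126.5)))
print('2nd view pin',proj(C2,[*(AX+80*np.r_[np.cos(np.radians(ths[1])+YAW),np.sin(np.radians(ths[1])+YAW)]),89]))
q=telemetry.read_joints()
for t in range(90,290,15):
    for z in (60,190):
        if bot.inverse_kinematics(*pose(t,z)) is None: print('unreach',t,z)
E
```

```text
axis [ 542.19916341 -169.35105341]
[-21.36347685  77.76081018] 80.64205939420418 100.49189770672747
[-55.05952286 -55.00278853] 77.82581707637124 220.100324226804
dy1 -97.72363631306276 dy2 -97.21603684973083
2nd view pin [[428.24440241 272.00048702]]
```

Run:
```python
from h import *
p,o=pose(100.3,330);bot.goto(p,o)
grab(100.3)
print(telemetry.read_gripper_width(),telemetry.read_gripper_force(),telemetry.read_wrist_force())
wind(100.3,130,60); print(telemetry.read_wrist_force(),telemetry.read_gripper_force())
```

```text
0.20628305897403565 30.00066787004471 [-0.31909551 -2.4627244   2.83728726]
at 130 fmax 6.6 w 0.20465759276033296 t 8.35
[0.21931236 2.34837811 6.18557713] 30.001218616962433
```

Run:
```python
from h import *
wind(130,260,80); let(260)
grab(140); print(telemetry.read_gripper_width(),telemetry.read_wrist_force())
wind(140,268,80)
# release and look from a free place
let(268)
bot.goto((600,40,330),down(YAW)); bot.hold(.2); im=shot('w3')
C=wcam('w3'); print(proj(C,[(648,102.6,126.5)]),telemetry.read_t())
u=proj(C,[(648,102.6,126.5)])[0].astype(int)
c=im[max(0,u[1]-50):u[1]+50,max(0,u[0]-70):u[0]+70];print(max(0,u[0]-70),max(0,u[1]-50))
cv2.imwrite('pics/crop3.png',cv2.resize(c,None,fx=5,fy=5,interpolation=cv2.INTER_CUBIC))
```

```text
at 260 fmax 11.7 w 0.20586606199418817 t 12.2917
0.20828686858662274 [ 0.15705682 -0.28723101  2.7090041 ]
at 268 fmax 8.5 w 0.20775214239928988 t 20.7917
[[210.40587286 133.76001084]] 23.8667
140 83
```

View pics/crop3.png

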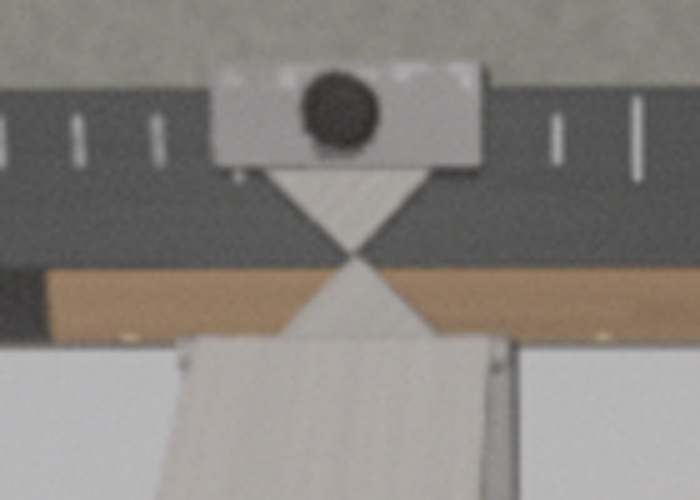

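In the crop the rider tip is at about (351,257) and the carriage tip at about (355,258). That is roughly 1 px, or 1 to 1.5 mm on the -y side, well inside the 5 mm tolerance. Next I press the flap with the fingers shut.

Run:
```python
from h import *
C=wcam('w3')
print('dy',dy(onz(C,(211,134.6),126),onz(C,(210.3,134.4),126.5)))
h=onz(C,(140+340/5,83+340/5),154); d=h[:2]-[BX,BY]
hx=np.cos(YAW)*d[0]+np.sin(YAW)*d[1]; hy=-np.sin(YAW)*d[0]+np.cos(YAW)*d[1]; print('hinge bench',hx,hy)
bx=8.
P=B(BX,BY,YAW,(bx,132,0))[0]
fingers.gripper_to(0.0)
bot.goto([P[0],P[1],260],down(YAW)); bot.line_to([P[0],P[1],225],v=100)
f0=np.array(telemetry.read_wrist_force()); print('f0',f0)
z=225
while z>150:
    z-=3 if z>165 else 1
    bot.line_to([P[0],P[1],z],v=40)
    f=np.array(telemetry.read_wrist_force())-f0
    if z%15==0 or z<163: print(z,f.round(1),round(telemetry.read_tcp_pos()[2],1))
    if f[2]>28 or telemetry.read_t()>45: break
bot.hold(.3)
print(telemetry.read_t())
```

```text
dy -0.7881027974767022
hinge bench 64.54627526712278 131.23625505620387
f0 [ 0.59098001 -0.1885252   0.0741519 ]
210 [-0.8  0.9  0.2] 209.5
195 [-0.4  0.4  0.3] 194.8
180 [ 0.5  0.1 -1.2] 179.7
165 [-0.  -0.3  0.3] 164.8
162 [-1.5 -0.1  3.2] 162.3
161 [-2.5  0.6  6.3] 161.8
160 [-3.6 -0.7 11. ] 161.5
159 [-4.1 -0.6  9.3] 160.4
158 [-3.4 -0.6  7.8] 159.1
157 [-0.3  0.6  0.4] 156.8
156 [-1.1  0.4 -0.7] 155.5
155 [-0.5  0.3  0.7] 154.8
154 [-1.6  0.3  4.7] 154.6
153 [-2.6 -0.6  9.8] 154.5
152 [-4.2 -0.4 12.5] 154.4
151 [-6.1 -0.4 17.1] 154.2
150 [-6.9 -0.3 21.8] 154.1
34.7167
```

The force peaked at 11 N and then dropped to zero as the catch snapped. The flap now bottoms out at 154.5. I retreat and check.

Run:
```python
from h import *
p=telemetry.read_tcp_pos(); bot.line_to([p[0],p[1],260],v=150)
bot.goto((600,40,330),down(YAW)); bot.hold(.2); im=shot('w4'); s=shot('side4','side')
o=np.hstack([cv2.resize(im[85:215,140:280],(440,409),interpolation=cv2.INTER_CUBIC),cv2.resize(s[90:280,200:330],(280,409),interpolation=cv2.INTER_CUBIC)])
cv2.imwrite('pics/c4.png',o);print(telemetry.read_t())
```

```text
36.3667
```

View pics/c4.png

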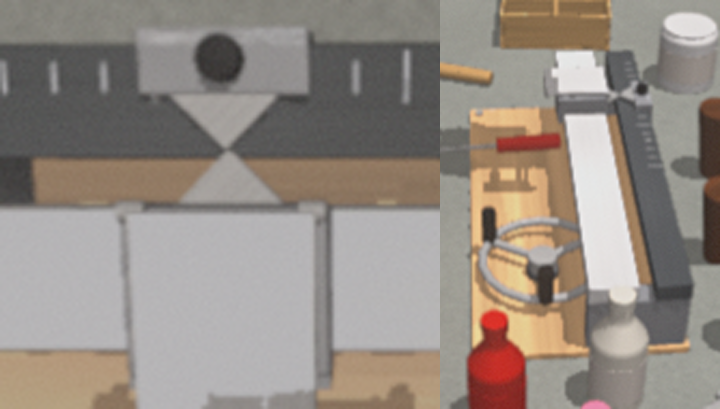

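The pointer tips meet at (228,150) in the crop. The flap lies flat and latched, and the glue stands at (620,350).

```bash
python3 -c "
from plant import bot
print(bot.sign_off())"
```

```text
the job is handed in; nothing more can be done
None
```

I handed the job in at about 36 s, with the pointers in line to about 1 mm by the last measurement, the flap held shut by its catch, and the glue bottle untouched and upright; the hand-in returned no verdict.

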